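Catch the thread of a misplaced jar lid and screw it down

TASK

Two square amber jars stand in the plywood caddy, and the lid of one of them has not caught its thread and sits high. Hold that lid by its bar, turn it backwards (counter-clockwise seen from above) until it drops into the thread, then screw it down clockwise until it stops, fully home with its bar square to the jar's sides, and let go. Leave the jar upright in its pocket and leave the closed jar alone.

Things in the scene. Friction and masses are not known exactly. Their poses are not given: they have to be found in the camera images.
- lid: Grey plastic lid sitting loose and high on the jar: round, 62 mm across, 28 mm high, 0.07 kg, grip bar on top. Origin: centre of its lower edge; z up, x along the bar. Angle A = lid yaw minus jar yaw, counter-clockwise positive. At the start A is 8 to 32 deg and the origin 89.5 mm above the jar's; clockwise it jams at A = 0. Home: A = 0 (bar along the jar's x), origin 76 mm above the jar's.
- lid_bar (a point): Centre of the lid's upright grip bar, 40 mm above the lid origin. Bar: 46 mm long (lid x), 12 mm thick, 24 mm high (28 to 52 mm above the lid origin). Gripped firmly, the lid does not sink by itself: the hand must lower it.
- jar: Amber glass jar under that lid: square, 70 mm wide, neck to 100 mm, 0.5 kg. Origin: centre of underside; x, y square to its sides. Loose in a 76 mm pocket 20 mm deep (3 mm play, 5 deg). Thread: with A from 52 to 100 deg (best 75; stop near 104) the lid can sink 9.5 mm. Turned clockwise from there it sinks 4 mm more, to a firm stop at A = 0. Little torque.
- closed_jar: The other jar, same shape, same lid already screwed home: its bar top is 128 mm above its origin, against 141.5 mm for the high lid. Origin: centre of its underside. It stands in the neighbouring pocket, 110 mm from the first; either jar may be in either pocket.
Not all that is in view belongs to the job. Leave any blue, green or pink look-alike of the lid alone.

How it is judged:
By the outcome, as a careful person would: the job done as asked, in the order asked, and still so for the second after the job is handed in, with the robot touching nothing.
It also fails if it takes over 38 s, if anything falls off the work surface, if the arm or the gripper's body presses on something with over 40 N, if the wrist force passes 120 N, or if a joint passes its speed limit or range.

ROBOT

A 7-joint arm with a two-finger parallel gripper is mounted at the origin on the work surface. World frame = base frame: x ahead of the robot, y to its left, z up, the work surface at z = 0. Lengths are in m, angles in degrees, forces in N, time in s.
With the tool pointing down it reaches from about 0.35 to 0.775 m from the base axis. Payload 3.1 kg.
Tool frame: the origin (TCP) lies on the centre line of the jaws, within the pads' length; the fingertips stand 17 mm ahead of it and the grasp point (between the pads) lies 2 mm behind it (robot.tip_reach is the distance from the TCP to the fingertips, in m); z points along the fingers, y is the direction in which the jaws open and shut (so a half turn about z gives the same grasp; the last joint's range is limited). The gripper opens to 85 mm and grips with 20 to 120 N. Pads are 22 mm wide; open, the fingers measure 114 mm over their backs; the gripper's body (76 mm by 85 mm) begins 54 mm behind the grasp point. The pads swing forward as they close: fully open they stand 13 mm farther back than shut.
Start: joints at [-74.295, 17.813, 0.802, 86.603, -0.252, 75.585, -1.558], TCP at [0.171, 0.523, 0.248] pointing down, gripper open.
Joint ranges: [-154.91, 154.91], [-16.99, 109.72], [-72.82, 74.43], [7.12, 147.25], [-82.49, 262.49], [11.32, 116.49], [-174.64, 174.64]. Speed limits (degrees/s): [159.86, 159.86, 180, 180, 180, 180, 180].

INTERFACE

Orientations are given as [roll, pitch, yaw] about the fixed x, y, z axes, in that order (R = Rz(yaw) Ry(pitch) Rx(roll)).
In Python, from station import robot, fingers, vision, workorder, recognise gives the robot as it stands. Calls block until the motion is done:
- robot.move_to(position, orientation): joint-space move of the TCP to a pose.
- robot.line_to(position, orientation=None, velocity=0.15, f_stop=None): straight line of the TCP; orientation=None keeps the orientation; velocity is the mean speed in m/s. With f_stop (N) it stops when the force on the tool has changed by that much, and returns True; else False.
- robot.move_j(angles): joint-space move.
- fingers.gripper_to(opening, force=None): opening from 0.0 (shut) to 1.0 (fully open); force is the grip in N (None keeps the last); returns when the fingers have stopped.
- robot.pause(seconds).
- robot.inverse_kinematics(position, orientation): joint angles nearest the present ones, or None.
- vision.grab_frame(name): name is "scene" or "side" or "wrist"; returns the picture (480x640x3 uint8, red, green, blue); there is no depth.
- vision.calibration(name): a dict with "mtx" (3x3 intrinsics, pixels), "k1" (the pictures are not rectified: a ray, as slopes to the right and down, at radius r is drawn at 1 + k1 r^2 times it, then the intrinsics apply), "extrinsics" (4x4, takes a point from world to camera coordinates); the wrist camera has in their place "T_tool_cam" (4x4, takes a point from camera to tool coordinates, whose origin is the TCP and whose axes are the flange's). Camera axes: x right, y up, looking along -z (the intrinsics and any distortion apply to the point x, -y, -z); pixel columns grow to the right and rows downward; lengths in m; the calibration is good to about 2 mm. A picture is of the moment at which its call begins: read the wrist's pose just before it. calibration takes no time and is no camera call.
A pose or a line that the arm cannot do raises robot.PlanningError and nothing moves.
- workorder.close_job(): hands the job in, once; it reports no verdict.
Trained networks look in the newest picture that a camera, given by its name, has taken for a name from the list of things; names that differ only in an ending like _2 or _b are one class to them, and where a whole thing is asked for, a point or a joint stands for the part that bears it (a point fixed in the world has none). Each returns a list of dicts, best first, with "p" (0 to 1); they miss things now and then, are a little off and sometimes report something else, mostly with a low value. They report only what shows in the picture. A call takes as long as a camera call. They do not tell look-alikes from the thing itself.
- recognise(label, camera): "rect" ([centre column, centre row, width, height] in pixels, round what is visible of it).
Readings, each from a call of its own:
- robot.current_time_s(): time.
- robot.current_joint_positions(): joint angles.
- robot.current_dq(): joint speeds.
- robot.current_joint_torque(): joint torques, N m.
- robot.current_tool_pos(): TCP position.
- robot.current_eef_rot(): TCP orientation.
- robot.current_contact_force(): force on the tool from outside, world axes, zero at the start.
- robot.current_torque(): the same for the moment, N m.
- robot.current_finger_gap(): opening from 0.0 (shut) to 1.0 (fully open).
Only numpy, scipy, OpenCV 4.12 (cv2) and the standard library are available. Lean on these libraries where they do the work, as an engineer would, in place of code of your own. Each camera call takes 0.05 s, during which the arm holds its last target. There are 200 camera calls.

## Working session

There is one attempt and no reset: what is moved stays moved. The work goes in short steps, each a Python script; the robot and the scene stay as the last script left them, time stands still between calls to the robot, and variables do not carry over. Pictures are saved under pics/ and viewed, about 8 in all and at most 12, crops included, and the job is handed in when it is done.

```bash
mkdir -p pics; ls; python3 - <<'E'
from station import robot,fingers,vision,workorder,recognise
import cv2,numpy as np
for c in ["scene","side"]:
    im=vision.grab_frame(c); cv2.imwrite(f"pics/{c}0.png",im[...,::-1])
    for l in ["lid","lid_bar","jar","closed_jar"]:
        print(c,l,[(np.round(d["rect"]).astype(int).tolist(),round(d["p"],2)) for d in recognise(l,c)])
    k=vision.calibration(c); print(k)
print(vision.calibration("wrist"),robot.current_time_s(),robot.current_eef_rot())
E
```

```text
pics
scene lid [([302, 420, 46, 47], 0.95), ([406, 251, 40, 39], 0.92), ([323, 252, 43, 49], 0.81), ([255, 330, 42, 46], 0.73), ([370, 200, 33, 44], 0.64)]
scene lid_bar [([323, 252, 40, 51], 0.87), ([405, 249, 36, 43], 0.87), ([375, 201, 35, 42], 0.81), ([255, 331, 44, 43], 0.8), ([302, 419, 45, 43], 0.73), ([299, 214, 51, 68], 0.46)]
scene jar [([322, 280, 61, 52], 0.78), ([323, 252, 45, 51], 0.71)]
scene closed_jar [([299, 216, 52, 67], 0.56)]
{'mtx': array([[505.36902074,   0.        , 320.34011558],
       [  0.        , 505.36902074, 246.94831384],
       [  0.        ,   0.        ,   1.        ]]), 'k1': -0.030489022499627726, 'extrinsics': array([[-0.86377833,  0.50378982,  0.00910056,  0.40119549],
       [-0.42535543, -0.73874199,  0.52281261,  0.30560589],
       [ 0.27011063,  0.44772324,  0.85239906, -1.07259366],
       [ 0.        ,  0.        ,  0.        ,  1.        ]])}
side lid [([383, 240, 39, 35], 0.91), ([340, 182, 35, 37], 0.87), ([254, 362, 46, 47], 0.78), ([322, 234, 41, 43], 0.73), ([234, 304, 40, 43], 0.68)]
side lid_bar [([324, 234, 41, 44], 0.85), ([383
[... 539 characters left out ...]
55781737,  0.77150409, -0.64887715],
       [ 0.        ,  0.        ,  0.        ,  1.        ]])}
{'mtx': array([[370.55021147,   0.        , 323.49010431],
       [  0.        , 370.55021147, 230.76567982],
       [  0.        ,   0.        ,   1.        ]]), 'k1': -0.06697569055353046, 'T_tool_cam': array([[ 9.80641663e-04,  9.66390222e-01,  2.57077766e-01,
         6.53298734e-02],
       [ 9.99999444e-01, -8.48189158e-04, -6.26111750e-04,
         7.48745679e-04],
       [-3.87017700e-04,  2.57078237e-01, -9.66390516e-01,
        -1.23850339e-01],
       [ 0.00000000e+00,  0.00000000e+00,  0.00000000e+00,
         1.00000000e+00]])} 0.5 [-1.79994219e+02  1.68209106e-03  1.61912095e+02]
```

View pics/scene0.png

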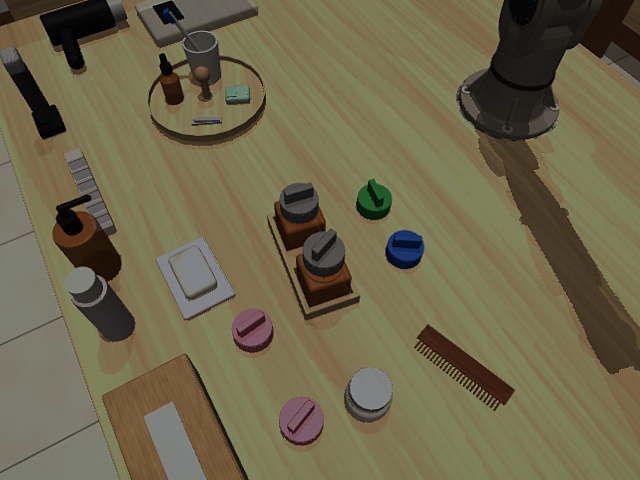

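View pics/side0.png

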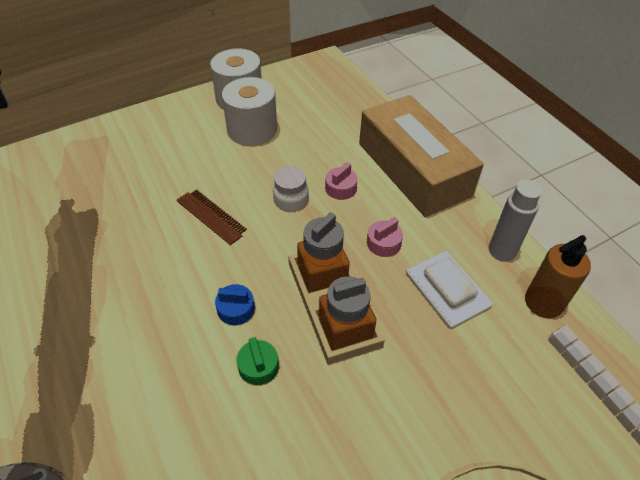

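Grey-lidded candidates are jar A (scene 323,252; side 323,237) and jar B (scene 299,203; side 348,298). The pink, green and blue lids are look-alikes. A's bar looks turned against its jar. I'll triangulate both and look at a close crop.

```bash
cat > h.py <<'E'
from station import robot,fingers,vision,workorder,recognise
import cv2,numpy as np
from scipy.spatial.transform import Rotation as R
from scipy.optimize import least_squares
def T_wc(c,pose=None):
    k=vision.calibration(c)
    if c!="wrist": return k,np.linalg.inv(k["extrinsics"])
    T=np.eye(4);T[:3,:3]=R.from_euler("xyz",pose[1],degrees=True).as_matrix();T[:3,3]=pose[0]
    return k,T@k["T_tool_cam"]
def proj(c,P,pose=None):
    k,T=T_wc(c,pose); P=np.atleast_2d(P)
    q=(np.linalg.inv(T)@np.c_[P,np.ones(len(P))].T)[:3]*np.array([[1],[-1],[-1]])
    s=q[:2]/q[2]; s=s*(1+k["k1"]*(s**2).sum(0))
    return (s.T*k["mtx"][0,0]+k["mtx"][:2,2])
def onplane(c,uv,z,pose=None):
    return least_squares(lambda p:(proj(c,[*p,z],pose)-uv).ravel(),[0.4,0.3]).x
def tri(obs): # [(cam,uv,pose)]
    r=least_squares(lambda P:np.concatenate([(proj(c,P,p)[0]-uv) for c,uv,p in obs]),[0.4,0.3,0.1])
    return r.x,np.abs(r.fun).max()
def pose(): return np.array(robot.current_tool_pos()),np.array(robot.current_eef_rot())
E
python3 - <<'E'
from h import *
for n,a,b in [("A",(324,242),(324,225)),("B",(298,191),(349,287))]:
    print(n,tri([("scene",a,None),("side",b,None)]))
s=cv2.imread("pics/scene0.png")[170:320,250:370]; d=cv2.imread("pics/side0.png")[205:355,280:400]
cv2.imwrite("pics/crop.png",np.hstack([cv2.resize(x,None,fx=3.3,fy=3.3,interpolation=2) for x in(s,d)]))
E
```

```text
A (array([0.56442507, 0.17934751, 0.1415575 ]), np.float64(0.06753822076228744))
B (array([0.54650106, 0.07182756, 0.12758856]), np.float64(0.7484232421663819))
```

View pics/crop.png

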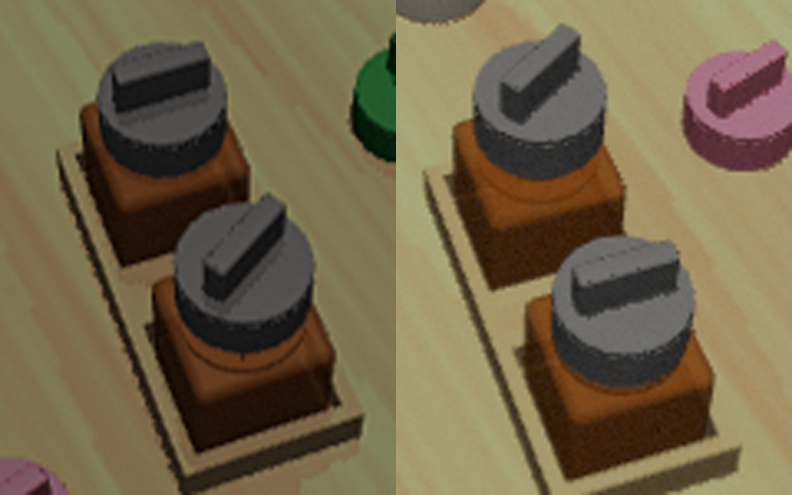

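Jar A's bar top measures 0.1416 m and B's 0.1276 m, so A (0.564, 0.179) carries the high lid. Next I'll hover over A with the wrist camera.

```bash
python3 - <<'E'
from h import *
def yaw(a,b,z,c): 
    d=onplane(c,b,z)-onplane(c,a,z); return np.degrees(np.arctan2(d[1],d[0]))
f=lambda x,y:(250+x/3.3,170+y/3.3); g=lambda x,y:(280+(x-396)/3.3,205+y/3.3)
print("A",yaw(f(207,268),f(275,203),.1415,"scene"),yaw(g(508,90),g(572,32),.1415,"side"))
print("B",yaw(f(114,78),f(207,50),.128,"scene"),yaw(g(576,275),g(672,248),.128,"side"), robot.tip_reach)
for y in range(-180,181,45):
    q=robot.inverse_kinematics([.564,.179,.25],[180,0,y]); print(y,None if q is None else np.round(q))
E
```

```text
A -161.73245848250934 21.631469258008817
B 171.06339731317124 -9.66894734027996 0.017
-180 [-33.  23.  20.  80.  -8.  78.  77.]
-135 [-29.  23.  14.  80.  -5.  78. 120.]
-90 [-24.  23.   7.  80.  -3.  78. 163.]
-45 [ -59.   34.   64.   81.  -30.   84. -130.]
0 [-45.  26.  39.  81. -16.  79. -96.]
45 [-44.  25.  36.  81. -15.  79. -52.]
90 [-41.  25.  32.  80. -13.  79.  -9.]
135 [-36.  24.  25.  80. -10.  78.  34.]
180 [-33.  23.  20.  80.  -8.  78.  77.]
```

```bash
python3 - <<'E'
from h import *
robot.move_to([.564,.179,.25],[180,0,20])
p=pose(); im=vision.grab_frame("wrist"); cv2.imwrite("pics/w0.png",im[...,::-1]); np.save("p0.npy",np.array(p))
for l in ["lid_bar","jar"]: print(l,[(np.round(d["rect"]).astype(int).tolist(),round(d["p"],2)) for d in recognise(l,"wrist")])
print(p,robot.current_time_s(),proj("wrist",[.564,.179,.1415],p))
E
```

```text
lid_bar [([359, 51, 72, 77], 0.95), ([355, 362, 57, 55], 0.88), ([323, 224, 93, 91], 0.64), ([196, 18, 74, 35], 0.64), ([263, 328, 62, 63], 0.57)]
jar [([324, 192, 104, 82], 0.92)]
(array([0.56340772, 0.18086067, 0.24977581]), array([-1.79927500e+02,  2.05716545e-02,  2.01794824e+01])) 2.5417 [[327.99514868 235.7902814 ]]
```

View pics/w0.png

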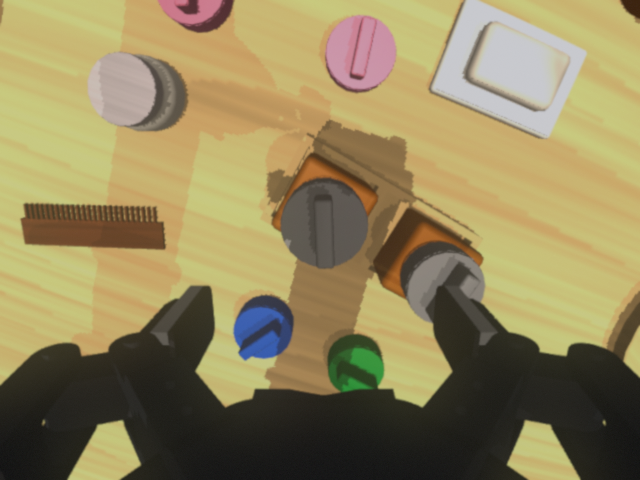

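The target lid sits at (324,224) with its bar nearly vertical in the image (yaw about 20). Jar B is on the right at (445,280), and the look-alikes are clear of both. I'll crop in for an exact bar and jar yaw.

```bash
python3 - <<'E'
import cv2
im=cv2.imread("pics/w0.png")[140:280,250:400]
im=cv2.convertScaleAbs(im,alpha=1.6)
cv2.imwrite("pics/w0c.png",cv2.resize(im,None,fx=4,fy=4,interpolation=2))
E
```

```text
(no output)
```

View pics/w0c.png

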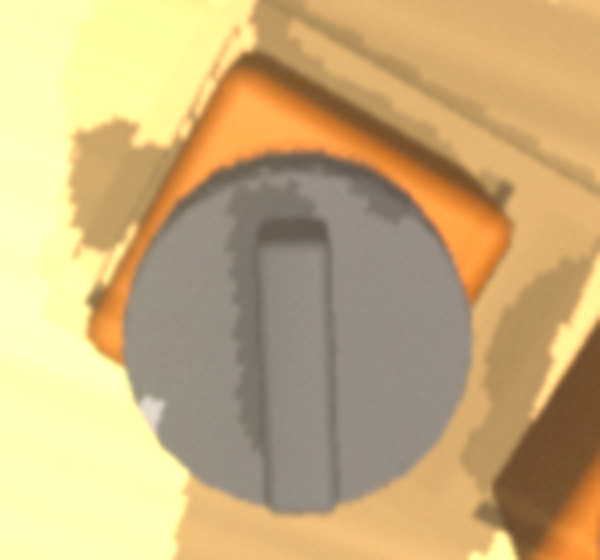

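```bash
python3 - <<'E'
from h import *
p=tuple(np.load("p0.npy"))
P=lambda x,y,z: onplane("wrist",(250+x/4,140+y/4),z,p)
def yaw(a,b,z): d=P(*b,z)-P(*a,z); return np.degrees(np.arctan2(d[1],d[0])),np.linalg.norm(d)
z=.1415
print(yaw((263,514),(254,240),z),yaw((303,514),(294,240),z),yaw((338,514),(329,240),z),yaw((259,240),(329,240),z),(P(259,240,z)+P(329,240,z)+P(268,514,z)+P(338,514,z))/4)
# lid top disc centre
print("disc",P(298,338,.1175))
for zz in(.07,.08): print("jar",yaw((210,110),(105,300),zz),yaw((275,62),(490,195),zz))
E
```

```text
(np.float64(21.690503735411852), np.float64(0.04631772546810804)) (np.float64(22.093575396523825), np.float64(0.0463220449736537)) (np.float64(22.44636861877612), np.float64(0.04633145349351049)) (np.float64(-69.73880894463211), np.float64(0.01110851126585246)) [0.56367747 0.18120003]
disc [0.56467304 0.18166979]
jar (np.float64(170.47345934539428), np.float64(0.04557268165048743)) (np.float64(-101.12127871828686), np.float64(0.05180917168974365))
jar (np.float64(170.47345934539553), np.float64(0.044071619163768616)) (np.float64(-101.12127871828555), np.float64(0.050102693131212794))
```

```bash
python3 - <<'E'
from h import *
o=[180,0,21.5]
robot.move_to([.564,.181,.165],o)
print(robot.line_to([.564,.181,.139],o,velocity=.06,f_stop=8),robot.current_contact_force())
fingers.gripper_to(0.0,40)
print(robot.current_finger_gap(),pose(),robot.current_contact_force(),robot.current_torque(),robot.current_time_s())
E
```

```text
False [-0.41363446 -0.16945656 -0.20609652]
0.1343741449234964 (array([0.56546584, 0.18155068, 0.14080413]), array([-179.98997484,   -0.23589567,   21.50686742])) [1.34551696 1.04244799 5.22802925] [ 0.06859982 -0.0005924  -0.06763056] 4.225
```

```bash
python3 - <<'E'
from h import *
def rep(t): print(t,np.round(pose()[0],4),np.round(pose()[1],1),"F",np.round(robot.current_contact_force(),1),"M",np.round(robot.current_torque(),2),"gap",round(robot.current_finger_gap(),3),"t",round(robot.current_time_s(),2))
robot.pause(.2); rep("start")
for y in (36,51,65):
    robot.move_to([.564,.181,.1395],[180,0,y]); rep(y)
E
```

```text
start [0.5655 0.1816 0.1408] [-180.    -0.2   21.5] F [0.5 0.2 5.9] M [ 0.07 -0.   -0.06] gap 0.13 t 4.42
36 [0.5647 0.1813 0.1401] [ 1.80e+02 -1.00e-01  3.58e+01] F [0.9 0.2 1.4] M [ 0.11 -0.19  0.07] gap 0.129 t 4.76
51 [0.5639 0.181  0.1392] [-180.     0.    50.7] F [ 1.  -0.3 -1. ] M [ 0.04 -0.19  0.06] gap 0.134 t 5.09
65 [0.5639 0.1812 0.1393] [-180.    -0.    64.7] F [ 0.7  0.9 -0.8] M [ 0.08 -0.16  0.07] gap 0.131 t 5.42
```

```bash
cat >> h.py <<'E'
def rep(t): print(t,np.round(pose()[0],4),np.round(pose()[1],1),"F",np.round(robot.current_contact_force(),1),"M",np.round(robot.current_torque(),2),"gap",round(robot.current_finger_gap(),3),"t",round(robot.current_time_s(),2))
E
python3 - <<'E'
from h import *
print(robot.line_to([.564,.181,.128],[180,0,65],velocity=.02,f_stop=10)); rep("down"); robot.pause(.2); rep("settled")
E
```

```text
True
down [0.5641 0.181  0.1313] [180.   -0.   64.9] F [-0.7  0.5  4.4] M [-0.07  0.11 -0.04] gap 0.13 t 5.88
settled [0.5641 0.181  0.1313] [180.  -0.  65.] F [-0.4  0.1  5.5] M [-0.02  0.16 -0.02] gap 0.135 t 6.08
```

```bash
python3 - <<'E'
from h import *
for i in range(1,5):
    y=65-15*i; z=.1308-.0008*i
    robot.move_to([.564,.181,z],[180,0,y]); rep(y)
    if abs(robot.current_torque()[2])>.8 or abs(robot.current_contact_force()[2])>25: break
E
```

```text
50 [0.565  0.1815 0.1313] [ 1.799e+02 -1.000e-01  5.000e+01] F [-0.4  0.6  4.6] M [ 0.07  0.12 -0.08] gap 0.129 t 6.42
35 [0.5658 0.1813 0.1312] [179.9  -0.2  34.9] F [-0.3  1.   8.3] M [ 0.01  0.04 -0.09] gap 0.133 t 6.75
20 [0.5655 0.1811 0.1301] [180.   -0.2  19.9] F [ 1.  -0.5  7.5] M [-0.08  0.05 -0.19] gap 0.13 t 7.08
5 [0.5652 0.1808 0.1288] [180.   -0.2   4.9] F [ 0.1 -0.6  6. ] M [-0.08  0.05 -0.14] gap 0.129 t 7.42
```

```bash
python3 - <<'E'
from h import *
for y,z in ((-4,.1275),(-8,.127),(-11,.1267),(-13,.1267),(-15,.1267),(-17,.1267)):
    robot.move_to([.564,.181,z],[180,0,y]); rep(y)
    if abs(robot.current_torque()[2])>.7: break
E
```

```text
-4 [0.5648 0.1808 0.1281] [ 1.8e+02 -1.0e-01 -3.8e+00] F [ 0.2 -0.8  5. ] M [-0.09 -0.13 -0.07] gap 0.134 t 7.67
-8 [0.5646 0.1809 0.1277] [-1.8e+02 -1.0e-01 -7.9e+00] F [0.6 0.7 5.1] M [-0.05  0.01 -0.16] gap 0.131 t 7.92
-11 [0.565  0.1812 0.1276] [-1.799e+02 -1.000e-01 -1.080e+01] F [0.7 0.9 5.3] M [-0.11 -0.1   0.05] gap 0.131 t 8.18
-13 [0.565  0.1811 0.1276] [-1.799e+02 -1.000e-01 -1.280e+01] F [ 0.9 -0.7  6.4] M [-0.13 -0.05  0.05] gap 0.137 t 8.43
-15 [0.5649 0.1812 0.1276] [-1.799e+02 -1.000e-01 -1.480e+01] F [0.8 0.2 5.5] M [-0.07 -0.09  0.06] gap 0.128 t 8.68
-17 [0.565  0.1811 0.1276] [-1.80e+02 -1.00e-01 -1.68e+01] F [ 0.2 -0.   5.3] M [-0.17 -0.16  0.33] gap 0.134 t 8.93
```

```bash
python3 - <<'E'
from h import *
robot.move_to([.564,.181,.1262],[180,0,-18.5]); robot.pause(.2); rep("stop")
fingers.gripper_to(0.6); rep("open"); 
p=pose()
robot.line_to([p[0][0],p[0][1],.17],velocity=.08)
robot.move_to([.564,.181,.25],[180,0,-16]); robot.pause(.3)
p=pose(); im=vision.grab_frame("wrist"); cv2.imwrite("pics/w1.png",im[...,::-1]); np.save("p1.npy",np.array(p)); rep("hover")
c=cv2.convertScaleAbs(im[130:280,240:480,::-1],alpha=1.6)
cv2.imwrite("pics/w1c.png",cv2.resize(c,None,fx=3.3,fy=3.3,interpolation=2))
E
```

```text
stop [0.5651 0.1811 0.1276] [-1.80e+02 -1.00e-01 -1.81e+01] F [-0.4 -1.   7.9] M [-0.23  0.    0.67] gap 0.131 t 9.38
open [0.5633 0.1807 0.1254] [ 1.799e+02  1.000e-01 -1.850e+01] F [ 0.4  0.  -0.8] M [-0.   -0.01 -0.05] gap 0.603 t 9.84
hover [0.5634 0.181  0.2488] [ 1.799e+02  1.000e-01 -1.600e+01] F [-0.5 -0.2  0.7] M [-0.01  0.03 -0.05] gap 0.602 t 11.31
```

View pics/w1c.png

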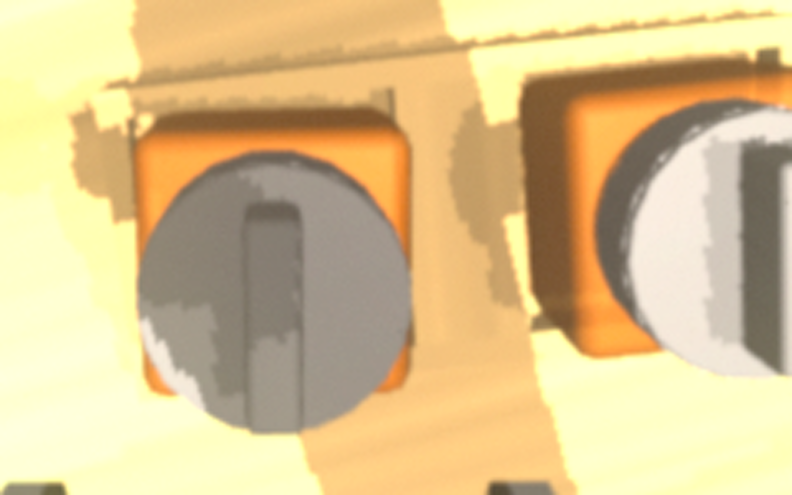

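The bar is now square to the jar's sides, and the jar has turned a few degrees in its pocket, against the wall. I'll back the arm away and check the height with the fixed cameras.

```bash
python3 - <<'E'
from h import *
robot.move_to([.35,.40,.28],[180,0,20])
out=[]
for c,(r,k) in {"scene":(170,250),"side":(205,280)}.items():
    im=vision.grab_frame(c)[...,::-1]; cv2.imwrite(f"pics/{c}1.png",im)
    out.append(cv2.resize(im[r:r+150,k:k+120],None,fx=3.3,fy=3.3,interpolation=2))
cv2.imwrite("pics/fin.png",np.hstack(out)); rep("away")
E
```

```text
away [0.3519 0.3983 0.28  ] [179.9  -0.   19.7] F [ 0.4 -0.9  0.2] M [ 0.   -0.01 -0.01] gap 0.599 t 12.58
```

View pics/fin.png

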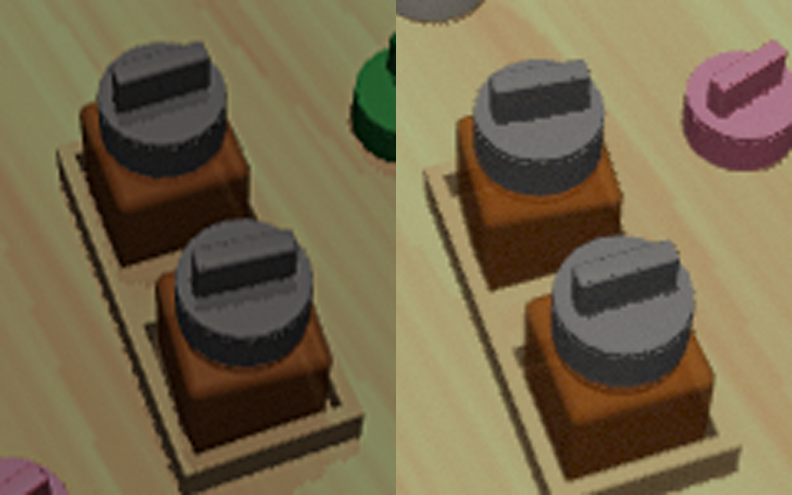

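```bash
python3 - <<'E'
from h import *
P,e=tri([("scene",(250+243/3.3,170+251/3.3),None),("side",(280+(539-396)/3.3,205+79/3.3),None)]); print(P,e)
if P[2]<.132: workorder.close_job(); print("closed",robot.current_time_s())
E
```

```text
[0.56457166 0.18001047 0.13157978] 0.4934487653129622
the job is handed in; nothing more can be done
the job is handed in; nothing more can be done
```

I screwed the loose lid on jar A (at 0.564, 0.181) down to its stop and let go, and the job is handed in at about 12.6 s. One check came out slightly off: the final bar height read about 3.6 mm high.

**What I did:** I gripped the bar and turned it counter-clockwise to A ≈ 75°, then lowered the lid into the thread. I then screwed it clockwise until it stopped, released it and moved the arm away.

**Checks that agreed:**
- **Descent:** the hand sank 9.5 mm at the drop and 13.2 mm in all, against 13.5 mm expected. It stopped sinking at a tool yaw of about -10°, the jar's original yaw.
- **Firm stop:** past that point the lid and jar turned together through the pocket's play. The torque then rose to 0.67 N m.
- **Final pictures:** the bar is square to the jar's sides, and the jar stands upright in its pocket, turned a few degrees. The closed jar looks unchanged.

**Check that disagreed:** the last two-camera reading of the bar top was 131.6 mm, against 128 mm for a lid fully home. I picked those points by hand from a coarse crop, so I expect an error of 2–3 mm. I trusted the hand's descent, the levelling-off and the torque rise instead, and did not measure again.

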